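Clamp a glued cork rod grip in the ratchet press, four clicks, and hold

TASK

On this rod-building bench, lay the longer of the two loose cork grips (the plain cylinder) lengthwise in the V saddles of the glue press, between its headstock and its round pressure pad, and let go of it. Then swing the press's lever by its black handle from rest over towards the grip until you have felt exactly four clicks of the ratchet (never a fifth, which would crush the cork), and finish while holding the lever there, since it springs back if released, so that the pad keeps pressing on the grip. Leave the shorter tapered grip, the glue bottles and the mixing pot where they are.

Things in the scene. Friction and masses are not known exactly. Their poses are not given: they have to be found in the camera images.
- rear_grip: the longer loose cork grip: a plain cork cylinder 120 mm long, 28 mm in diameter, about 45 g, lying on the bench. Origin at its centre (14 mm above the bench when it lies there); its y axis is its long axis, level. It is symmetric, either way round is right.
- fore_grip: the shorter loose cork grip, not to be used: 72 mm long, 28 mm in diameter and tapering to 19 mm at one end; origin at its centre, y axis along it
- press: glue press fixed to the bench: aluminium base 110 mm wide (x), 326 mm long (y), 12 mm thick. Origin on the bench under its middle; y axis runs along the press to the headstock, z up, turned about z only. Grey tailstock with pad, lever and toothed sector (steel teeth, top 106 mm above the bench, on the -x side) at the -y end.
- throat (a point): middle of the throat, fixed: where the grip's middle belongs, axis along press y, 58 mm above the bench (press x 0, y +48.5 mm). Two wooden 90 degree V saddles 35.5 mm either side of it along y (each 12 mm long, arms up to 54 mm above the bench) carry the grip. Between them there is room for fingers down to two tie rods (at x = +-33 mm, top 31 mm above the bench).
- headstock_face (a point): centre of the rubber face of the headstock, the fixed jaw at the +y end of the throat (82 mm wide, top 88 mm above the bench), 64 mm from the throat's middle. With the lever at rest the pad's face is 64 mm to the other side, so the throat is 128 mm long for the 120 mm grip.
- pad: round pressure pad (32 mm disc, rubber face), the moving jaw at the -y end of the throat; its origin lies on the grip's axis, 30.5 mm behind its face. The lever moves it 18 mm per rad towards the headstock through a rack; it is sprung on the rack (1.5 N per mm) and meets the grip at about the third click.
- pivot (a point): the lever's pivot, in the plane in which the handle's middle swings: 40 mm above the bench, press x = -73 mm, y = -90 mm. The handle swings about it in the upright plane along the press's y axis, at a radius of 150 mm.
- handle (a point): middle of the lever's black handle, a level bar 22 mm in diameter, 62 mm long along press x, sticking out to press -x from the top of the lever, 150 mm from the pivot. At rest the lever leans 0.50 rad from upright towards press -y (handle 172 mm above the bench); work it up and over towards press +y. It can be pinched from above, fingers on its +y and -y sides.
- lever (a joint): lever angle, rad: 0 at rest on its back stop, 0.50 upright, growing towards the grip. A spring plunger clicks past tooth crests at 0.13, 0.30, 0.47, 0.64, 0.81, 0.98. Up a tooth the push at the handle rises by about 8 N to 10 to 17 N; past the crest it drops to 1 to 7 N. The teeth do not lock: a spring (about 6 N at the handle) returns the lever when let go.
- hardener: small glue bottle with black cap, 30 mm in diameter, 74 mm tall, standing; origin under its middle; leave it alone
- resin: small glue bottle with orange-yellow cap, 30 mm in diameter, 74 mm tall, standing; origin under its middle; leave it alone
- mixing_pot: empty clear round pot, 67 mm wide, 44 mm tall, standing near the bottles; origin under its middle; leave it alone

How it is judged:
By the outcome, as a careful person would: the job done as asked, in the order asked, and still so for the second after the job is handed in, while the arm keeps its last pose, push and grip.
It also fails if it takes over 72 s, if anything falls off the work surface, if the arm or the gripper's body presses on something with over 40 N, if the wrist force passes 120 N, or if a joint passes its speed limit or range.

ROBOT

A 6-joint arm with a two-finger parallel gripper is mounted at the origin on a cart in front of the work surface, level with it; the furniture and walls round the work are solid. World frame = base frame: x ahead of the robot, y to its left, z up, the work surface at z = 0. Lengths are in m, angles in rad, forces in N, time in s.
With the tool pointing down it reaches from about 0.325 to 0.775 m from the base axis. Payload 5.5 kg.
Tool frame: the origin (TCP) lies at the centre of the arm's flange, where the gripper is bolted on; the fingertips stand 173 mm ahead of it and the grasp point (between the pads) lies 155 mm ahead of it; z points along the fingers, x is the direction in which the jaws open and shut, and the axes are right-handed (so a half turn about z gives the same grasp; the last joint's range is limited). The gripper opens to 85 mm and grips with 20 to 120 N. Pads are 22 mm wide; open, the fingers measure 114 mm over their backs; the gripper's body (76 mm by 85 mm) begins 54 mm behind the grasp point. The pads swing forward as they close: fully open they stand 13 mm farther back than shut.
Start: joints at [1.142, 0.091, 1.231, -0, 1.82, -0.057], TCP at [0.218, 0.559, 0.405] pointing down, gripper open.
Joint ranges: [-2.87, 2.87], [-0.86, 2.18], [0.17, 2.46], [-1.51, 4.65], [0.06, 2.69], [-2.65, 2.65]. Speed limits (rad/s): [2.57, 2.57, 3.01, 3.14, 3.14, 3.14].

INTERFACE

Orientations are given as a 3x3 rotation matrix whose columns are the frame's x, y, z axes.
In Python, from rig import status, vision, job_done gives the robot as it stands. The module is installed in compiled form; this text tells all that it offers.
- The arm moves only by the tool move_arm, never from a script. Its argument "rows" is one flat list of numbers, 6 for each row, row after row: the shift along the tool's x, y, z in cm, then the turn, a rotation vector about the tool's x, y, z in degrees. In form: [tx, ty, tz, ax, ay, az, tx, ty, tz, ax, ay, az, ...]. A call has 1 to 12 rows; each row shifts and turns the pose as measured when the row begins, along the tool's axes as they then stand; what a row does not reach is not made up. A row lasts 1/8 s, in which the tool goes at most 62.5 mm and 10.7 degrees, less where a joint would pass 70% of its speed; a pose out of reach is approached as far as the arm can. A call with a gripper value outside its range is refused whole. "hand" is the closure, from 0 (fully open) to 1 (shut), set as the call begins (left out, the last holds). The fingers move at their own pace and stop on an object; "squeeze" is the grip in N (left out, the last holds). Time passes only in rows, so rows that do not move let the fingers close. It gives the time, the measured TCP pose, the force and the opening at its end, in the units of the state.
- status.observe(): the state, without advancing time (a new reading comes with each control period).
- vision.grab_frame(name): name is "scene" or "top"; returns the picture (480x640x3 uint8, red, green, blue); there is no depth.
- vision.get_calibration(name): a dict with "fovy" (degrees; the focal length in pixels is half the picture's height over the tangent of half this angle, whatever the lens; pixels are square), "cx", "cy" (the principal point, pixels), "distortion" ([k1, k2, p1, p2, k3] as OpenCV has them; the pictures are not rectified), "extrinsics" (4x4, takes a point from camera to world coordinates). Camera axes: x right, y up, looking along -z (the intrinsics and any distortion apply to the point x, -y, -z); pixel columns grow to the right and rows downward; lengths in m; the calibration is good to about 2 mm. A picture is of the moment at which its call begins. get_calibration takes no time and is no camera call.
- job_done(): hands the job in, once; it reports no verdict.
The state is a dict: "clock": time; "qpos": joint angles; "qd": joint speeds; "tau": joint torques, N m; "position": TCP position; "ee_rot": TCP orientation; "wrist_force": force on the tool from outside, world axes, zero at the start; "wrist_torque": the same for the moment, N m; "finger_gap": finger opening in m.
Only numpy, scipy, OpenCV 4.12 (cv2) and the standard library are available. Lean on these libraries where they do the work, as an engineer would, in place of code of your own. Each camera call takes 0.05 s, during which the arm holds its last target. There are 200 camera calls.

## Working session

There is one attempt and no reset: what is moved stays moved. The work goes in short steps, Python scripts to look and compute and a tool call to move; the robot and the scene stay as the last step left them, time stands still between calls to the robot, and variables do not carry over. Pictures are saved under pics/ and viewed, about 8 in all and at most 12, crops included, and the job is handed in when it is done.

Besides the shell and the picture viewer there is one more tool, called after "Call:" as name(argument=value, ...) on one line, values as JSON. move_arm: Moves the arm, as the interface text tells. Its arguments: {"type":"object","properties":{"rows":{"type":"array"},"hand":{"type":"number"},"squeeze":{"type":"number"}},"required":["rows"]}

```bash
mkdir -p pics; cat > h.py <<'E'
import numpy as np,cv2
from rig import status,vision
def cal(n):
    c=vision.get_calibration(n);f=240/np.tan(np.radians(c["fovy"])/2)
    return np.array([[f,0,c["cx"]],[0,f,c["cy"]],[0,0,1]]),np.array(c["distortion"]),np.array(c["extrinsics"])
def px2w(n,uv,z):
    K,d,E=cal(n);p=cv2.undistortPoints(np.array(uv,float).reshape(-1,1,2),K,d).reshape(-1,2)
    r=np.c_[p[:,0],-p[:,1],-np.ones(len(p))]@E[:3,:3].T;o=E[:3,3]
    return o+r*((np.array(z)-o[2])/r[:,2])[:,None] if np.ndim(z) else o+r*((z-o[2])/r[:,2])[:,None]
def w2px(n,P):
    K,d,E=cal(n);q=(np.array(P,float).reshape(-1,3)-E[:3,3])@E[:3,:3];q=q*[1,-1,-1]
    return cv2.projectPoints(q,np.zeros(3),np.zeros(3),K,d)[0].reshape(-1,2)
def save(n,name,crop=None,s=1):
    im=vision.grab_frame(n)[:,:,::-1]
    if crop: x0,y0,x1,y1=crop; im=im[y0:y1,x0:x1]
    cv2.imwrite(f"pics/{name}.png",cv2.resize(im,None,fx=s,fy=s,interpolation=cv2.INTER_CUBIC))
E
python3 - <<'E'
from h import *
save("scene","s1");save("top","t1")
for n in("scene","top"):print(cal(n))
print(status.observe())
E
```

```text
(array([[468.08760924,   0.        , 316.08522747],
       [  0.        , 468.08760924, 243.22875348],
       [  0.        ,   0.        ,   1.        ]]), array([-0.08032864,  0.        ,  0.        ,  0.        ,  0.        ]), array([[ 0.75397891,  0.32190326, -0.57262038, -0.05870608],
       [-0.65682669,  0.38233571, -0.64992161, -0.69911054],
       [ 0.00972133,  0.86613954,  0.49970771,  0.64671971],
       [ 0.        ,  0.        ,  0.        ,  1.        ]]))
(array([[536.37500004,   0.        , 333.78925538],
       [  0.        , 536.37500004, 237.13018103],
       [  0.        ,   0.        ,   1.        ]]), array([0.03227478, 0.        , 0.        , 0.        , 0.        ]), array([[-9.64870910e-04,  9.91213613e-01, -1.32267315e-01,
         3.81961755e-01],
       [-9.99999113e-01, -8.34892730e-04,  1.03814774e-03,
        -2.84316974e-02],
       [ 9.18597150e-04,  1.32268200e-01,  9.91213539e-01,
         1.23612513e+00],
       [ 0.00000000e+00,  0.00000000e+00,  0.00000000e+00,
         1.00000000e+00]]))
{'clock': 0.1, 'qpos': array([ 1.14232615e+00,  9.17875983e-02,  1.23178104e+00,  3.24305948e-05,
        1.81979806e+00, -5.67322789e-02]), 'qd': array([ 0.00017646, -0.00015677, -0.00224726, -0.0009131 , -0.00101124,
        0.0007791 ]), 'tau': array([ 2.32906939e-03, -4.60222900e+01, -4.19213712e+01,  2.54027873e-05,
        1.07689225e-02,  6.49072604e-05]), 'position': array([0.21797721, 0.55905939, 0.40365246]), 'ee_rot': array([[ 3.63227076e-01,  9.31700330e-01, -7.65667195e-04],
       [ 9.31698965e-01, -3.63227859e-01, -1.60061309e-03],
       [-1.76940340e-03, -1.31985321e-04, -9.99998426e-01]]), 'wrist_force': array([ 1.24339076, -0.07058077, -0.59827455]), 'wrist_torque': array([ 0.00729247, -0.0257951 ,  0.03675831]), 'finger_gap': 0.08525605654937105}
```

View pics/t1.png

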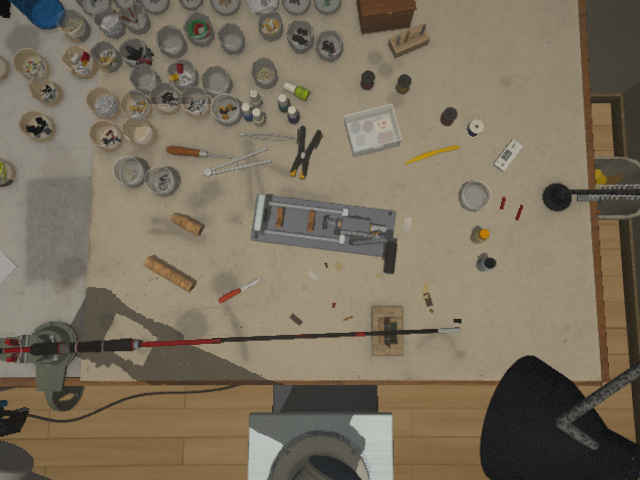

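View pics/s1.png

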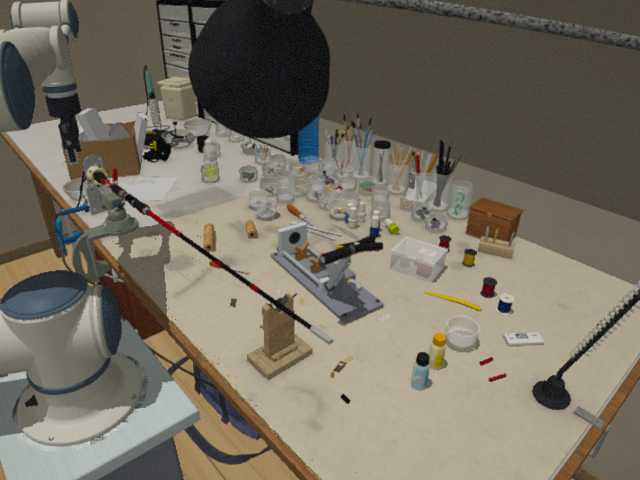

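The top view shows the long grip near (170,273), the short one near (187,223), and the press from (255,220) to (395,235) with its headstock on the left and the handle at (390,255). A fishing rod crosses at row ~335. Next I'll zoom in.

```bash
python3 - <<'E'
from h import *
im=vision.grab_frame("top")[:,:,::-1]
a=cv2.resize(im[180:290,240:410],None,fx=4.5,fy=4.5,interpolation=cv2.INTER_CUBIC)
b=cv2.resize(im[200:300,130:220],None,fx=4,fy=4,interpolation=cv2.INTER_CUBIC)
cv2.imwrite("pics/a.png",a);
# cork mask for grip
h=cv2.cvtColor(im,cv2.COLOR_BGR2HSV)[245:300,135:205]
m=((h[...,1]>90)&(h[...,0]>5)&(h[...,0]<25)).astype(np.uint8)
n,l,s,c=cv2.connectedComponentsWithStats(m);i=1+np.argmax(s[1:,4]);print(s[i],c[i]+[135,245])
ys,xs=np.where(l==i);r=cv2.minAreaRect(np.c_[xs+135,ys+245].astype(np.float32));print(r)
bx=cv2.boxPoints(r);w=px2w("top",bx,0.014);print(w);print(px2w("top",[r[0]],0.014))
E
```

```text
[  9  11  51  36 638] [168.71003135 273.19435737]
((168.90745544433594, 273.3573303222656), (54.04834747314453, 12.16848373413086), 30.465543746948242)
[[0.48173427 0.40504289 0.014     ]
 [0.5056576  0.39221902 0.014     ]
 [0.44308229 0.28445484 0.014     ]
 [0.41946305 0.29752226 0.014     ]]
[[0.46237927 0.34471044 0.014     ]]
```

View pics/a.png

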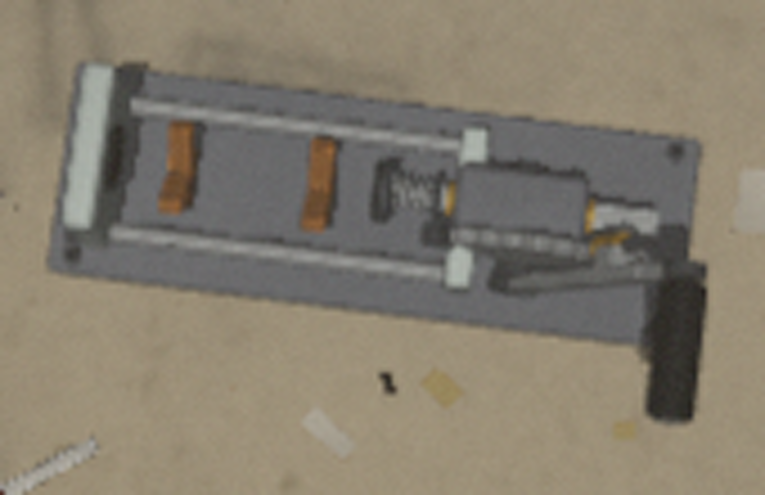

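```bash
cat > fit.py <<'E'
from h import *
from scipy.optimize import least_squares
P=np.array([[55,163,12],[-55,163,12],[55,-163,12],[0,84,54],[0,13,54],[-73,-161.9,172]])/1e3
C=np.array([[78,65],[48,270],[700,143],[177,167],[318,184],[677,348]])/4.5+[240-.4,180-.4]
def T(p,Q): c,s=np.cos(p[2]),np.sin(p[2]);return np.array(Q)@np.array([[c,s,0],[-s,c,0],[0,0,1]])+[p[0],p[1],0]
if __name__=="__main__":
    r=least_squares(lambda p:(w2px("top",T(p,P))-C).ravel(),[.5,0,0],loss="soft_l1")
    print(r.x,r.fun.reshape(-1,2).round(2) if r.fun.size==12 else r.fun)
    print((w2px("top",T(r.x,P))-C).round(2))
    print("throat",T(r.x,[[0,.0485,.058]]),"handle",T(r.x,[[-.073,-.1619,.1716]]),"pivot",T(r.x,[[-.073,-.09,.04]]))
    print("scene px of throat,handle ",w2px("scene",T(r.x,[[0,.0485,.058],[-.073,-.1619,.1716],[.041,.1125,.088],[0,.084,.054]])))
    print(w2px("scene",[[.462,.345,.014],[.493,.397,.014],[.431,.291,.014]]))
E
python3 fit.py; python3 -c "
from h import *
save('scene','s2',(190,210,400,330),3.8)"
```

```text
[ 0.57425629  0.00516251 -0.12842068] [[-4.67 -1.33]
 [-5.03 -0.36]
 [-3.64 -1.08]
 [ 1.94  0.36]
 [ 2.13  0.58]
 [ 2.3   1.48]]
[[-4.67 -1.33]
 [-5.03 -0.36]
 [-3.64 -1.08]
 [ 1.94  0.36]
 [ 2.13  0.58]
 [ 2.3   1.48]]
throat [[0.58046759 0.05326314 0.058     ]] handle [[ 0.48112321 -0.14605534  0.1716    ]] pivot [[ 0.4903313  -0.07474741  0.04      ]]
scene px of throat,handle  [[308.76228804 249.95018393]
 [336.30289138 256.8111676 ]
 [308.63960259 224.71456495]
 [301.08302324 245.23430791]]
[[208.17862359 236.45400358]
 [208.58437808 226.36356448]
 [208.1253279  247.67523388]]
```

View pics/s2.png

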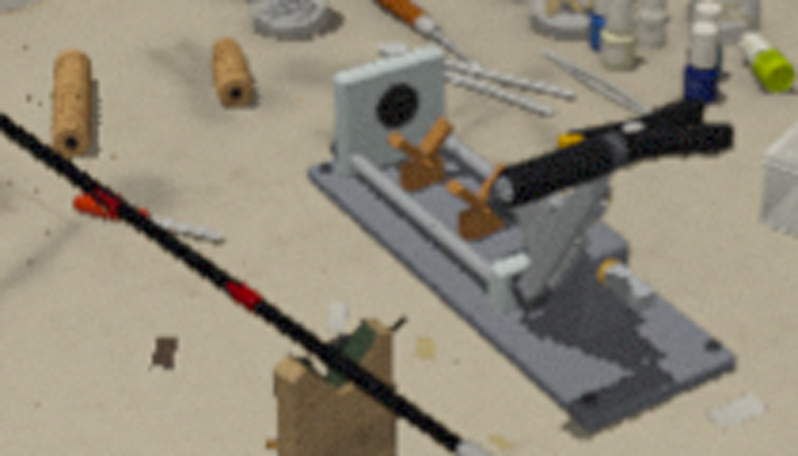

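```bash
cat > fit2.py <<'E'
from fit import *
hy=-161.9
Pt=np.array([[0,84,54],[0,13,54],[41,112.5,88],[-41,112.5,88],[-104,hy,172],[-42,hy,172]])/1e3
Ct=np.array([[177,167],[318,184],[115,67],[93,230],[669,416],[685,272]])/4.5+[239.6,179.6]
Ps=np.array([[41,112.5,88],[-41,112.5,88],[-104,hy,172]])/1e3
Cs=np.array([[445,48],[338,82],[507,188]])/3.8+[189.6,209.6]
f=lambda p:np.r_[w2px("top",T(p,Pt))-Ct,w2px("scene",T(p,Ps))-Cs]
r=least_squares(lambda p:f(p).ravel(),[.5,0,0],loss="soft_l1")
p=r.x
if __name__=="__main__":
    print(p,f(p).round(1))
    for n,q in dict(throat=[0,.0485,.058],handle=[-.073,-.1619,.1716],pivot=[-.073,-.09,.04]).items():print(n,T(p,[q]))
    B=np.array([[55,163,12],[-55,163,12],[55,-163,12],[-55,-163,12]])/1e3
    print("base top crop",(w2px("top",T(p,B))-[239.6,179.6])*4.5)
    print("base scene crop",(w2px("scene",T(p,B))-[189.6,209.6])*3.8)
E
python3 fit2.py
```

```text
[ 0.57634428  0.01186502 -0.11163962] [[-1.1  0.1]
 [-0.9 -0.2]
 [ 0.4 -0.2]
 [ 0.5  0.5]
 [-0.1 -0.5]
 [-0.6  0.7]
 [ 0.1  1.4]
 [ 0.9  0.9]
 [ 0.2  0.4]]
throat [[0.58174756 0.06006309 0.058     ]]
handle [[ 0.48576179 -0.14089434  0.1716    ]]
pivot [[ 0.49377202 -0.06944194  0.04      ]]
base top crop [[ 41.57015772  59.99062152]
 [ 13.33801538 269.82899831]
 [669.3310573  128.74765579]
 [648.33529319 340.02216284]]
base scene crop [[422.81092675 114.60733303]
 [289.72269121 158.05920265]
 [722.21568607 339.80320632]
 [574.94172084 405.62952232]]
```

The press pose fits both views to about 1 px: throat ≈ (0.581, 0.060), handle ≈ (0.486, −0.141), yaw ≈ −0.12. The long grip's centre is at (0.462, 0.345), with its axis 30° from y. First I'll turn the tool in place.

Call:
move_arm(rows=[0,0,0,0,0,9.9,0,0,0,0,0,9.9,0,0,0,0,0,9.9,0,0,0,0,0,9.9,0,0,0,0,0,9.9,0,0,0,0,0,9.9,0,0,0,0,0,9.9,0,0,0,0,0,9.9,0,0,0,0,0,9.9,0,0,0,0,0,9.9], hand=0)

```text
clock: 1.45
position: [0.218, 0.5591, 0.4004]
ee_rot: [[0.833, -0.553, -0.003], [-0.553, -0.833, -0.007], [0.001, 0.007, -1.0]]
wrist_force: [-0.0, -0.6, 0.7]
finger_gap: 0.0855
```

```bash
cat > d.py <<'E'
import sys
from h import *
from scipy.spatial.transform import Rotation as R
def rows(pos,th): # th: tool x yaw deg, tool down
    o=status.observe();M=o["ee_rot"];t=np.radians(th);c,s=np.cos(t),np.sin(t)
    G=np.array([[c,s,0],[s,-c,0],[0,0,-1.]])
    print("clk",round(o["clock"],2),"pos",o["position"].round(4),"gap",round(o["finger_gap"],4),"F",o["wrist_force"].round(1),"q",o["qpos"].round(2))
    print("shift cm",(M.T@(np.array(pos)-o["position"])*100).round(2),"turn deg",np.degrees(R.from_matrix(M.T@G).as_rotvec()).round(2))
if __name__=="__main__":
    a=list(map(float,sys.argv[1:]));rows(a[:3],a[3])
E
python3 d.py .462 .345 .30 -30.1
```

```text
clk 1.45 pos [0.218  0.5591 0.4004] gap 0.0855 F [-0.  -0.6  0.7] q [1.14 0.09 1.24 0.   1.82 1.73]
shift cm [32.16  4.29 10.11] turn deg [ 0.42 -0.05 -3.45]
```

Call:
move_arm(rows=[4,0.5,0.5,0.2,0,-1.7,4,0.5,0.5,0.2,0,-1.7,4,0.6,0.9,0,0,0,4,0.6,0.9,0,0,0,4,0.6,1.3,0,0,0,4,0.5,1.3,0,0,0,4,0.5,1.3,0,0,0,3,0.3,1.3,0,0,0,1.2,0,0,0,0,0])

```text
clock: 2.58
position: [0.48, 0.3535, 0.3158]
ee_rot: [[0.866, -0.5, -0.002], [-0.5, -0.866, -0.002], [-0.001, 0.003, -1.0]]
wrist_force: [0.6, -0.6, 0.3]
finger_gap: 0.0857
```

```bash
python3 d.py .462 .345 .30 -30.1;python3 -c "
from h import *
save('scene','s3',(120,120,320,270),4)"
```

```text
clk 2.58 pos [0.48   0.3535 0.3158] gap 0.0857 F [ 0.6 -0.6  0.3] q [ 0.58  0.08  1.4  -0.    1.67  1.1 ]
shift cm [-1.13  1.63  1.58] turn deg [0.16 0.05 0.08]
```

View pics/s3.png

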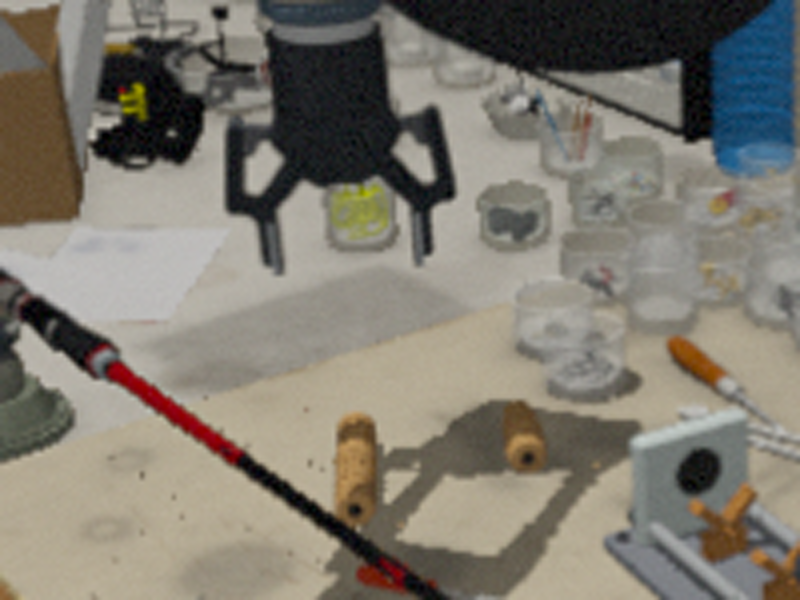

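Call:
move_arm(rows=[-0.6,0.8,1.6,0.1,0,0,-0.5,0.8,2,0,0,0,0,0,2,0,0,0,0,0,2,0,0,0,0,0,2,0,0,0,0,0,1.5,0,0,0,0,0,0,0,0,0])

```text
clock: 3.5
position: [0.4615, 0.3491, 0.2043]
ee_rot: [[0.868, -0.497, 0.004], [-0.497, -0.868, 0.005], [0.001, -0.006, -1.0]]
wrist_force: [0.4, 0.5, -0.6]
finger_gap: 0.0855
```

```bash
python3 d.py .462 .345 .177 -30.1
```

```text
clk 3.5 pos [0.4615 0.3491 0.2043] gap 0.0855 F [ 0.4  0.5 -0.6] q [0.59 0.09 1.59 0.   1.46 1.11]
shift cm [0.24 0.34 2.73] turn deg [-0.34 -0.05  0.28]
```

Call:
move_arm(rows=[0.2,0.3,1,-0.3,0,0.2,0,0,1,0,0,0,0,0,0.6,0,0,0,0,0,0,0,0,0])

```text
clock: 4.0
position: [0.4625, 0.3455, 0.1781]
ee_rot: [[0.866, -0.501, 0.003], [-0.501, -0.866, 0.001], [0.002, -0.003, -1.0]]
wrist_force: [0.5, 1.4, 0.0]
finger_gap: 0.0854
```

```bash
python3 d.py .462 .345 .177 -30.1
```

```text
clk 4.0 pos [0.4625 0.3455 0.1781] gap 0.0854 F [0.5 1.4 0. ] q [ 0.58  0.11  1.62 -0.    1.41  1.11]
shift cm [-0.02  0.07  0.11] turn deg [-0.15 -0.12  0.05]
```

Call:
move_arm(rows=[0,0,0,0,0,0,0,0,0,0,0,0,0,0,0,0,0,0,0,0,0,0,0,0,0,0,0,0,0,0,0,0,0,0,0,0], hand=1, squeeze=30)

```text
clock: 4.75
position: [0.4628, 0.3458, 0.1795]
ee_rot: [[0.866, -0.501, 0.005], [-0.501, -0.866, 0.003], [0.003, -0.005, -1.0]]
wrist_force: [-0.0, 0.5, -0.9]
finger_gap: 0.0268
```

```bash
python3 d.py .462 .345 .177 -30.1
```

```text
clk 4.75 pos [0.4628 0.3458 0.1795] gap 0.0268 F [-0.   0.5 -0.9] q [ 0.58  0.1   1.62 -0.    1.41  1.11]
shift cm [-0.03  0.12  0.25] turn deg [-0.27 -0.17  0.06]
```

Call:
move_arm(rows=[0,0,-1.5,0,0,0,0,0,-2.5,0,0,0,0,0,-3,0,0,-4,0,0,-3,0,0,-5,0,0,-2.5,0,0,-5,0,0,0,0,0,-5,0,0,0,0,0,-4,0,0,0,0,0,0])

```text
clock: 5.75
position: [0.4618, 0.3453, 0.3177]
ee_rot: [[0.994, -0.11, 0.011], [-0.11, -0.994, 0.007], [0.011, -0.008, -1.0]]
wrist_force: [-0.1, 0.2, -0.7]
finger_gap: 0.0267
```

```bash
python3 d.py .581 .060 .30 -6.9
```

```text
clk 5.75 pos [0.4618 0.3453 0.3177] gap 0.0267 F [-0.1  0.2 -0.7] q [ 0.58  0.02  1.46 -0.    1.65  0.69]
shift cm [14.97 27.05  1.71] turn deg [-0.46 -0.6   0.56]
```

Call:
move_arm(rows=[1.8,3.4,0,-0.2,-0.3,0.3,1.8,3.4,0,-0.2,-0.3,0.3,1.8,3.4,0,0,0,0,1.8,3.4,0,0,0,0,1.8,3.4,0,0,0,0,1.8,3.4,0,0,0,0,1.8,3.3,0,0,0,0,1,1.5,0,0,0,0,0,0,0,0,0,0,0,0,0,0,0,0])

```text
clock: 7.0
position: [0.5676, 0.072, 0.3215]
ee_rot: [[0.991, -0.133, 0.003], [-0.133, -0.991, 0.003], [0.002, -0.004, -1.0]]
wrist_force: [0.4, 0.4, 0.2]
finger_gap: 0.0265
```

```bash
python3 d.py .581 .060 .25 -6.9
```

```text
clk 7.0 pos [0.5676 0.072  0.3215] gap 0.0265 F [0.4 0.4 0.2] q [0.07 0.01 1.46 0.   1.67 0.2 ]
shift cm [1.48 1.04 7.15] turn deg [-0.22 -0.12 -0.74]
```

Call:
move_arm(rows=[0.8,0.6,1.5,-0.2,-0.1,-0.7,0.7,0.5,1.5,0,0,0,0,0,1,0,0,0,0,0,0.5,0,0,0,0,0,0,0,0,0,0,0,0,0,0,0])

```text
clock: 7.75
position: [0.5812, 0.0612, 0.2718]
ee_rot: [[0.993, -0.116, -0.003], [-0.116, -0.993, 0.001], [-0.003, -0.0, -1.0]]
wrist_force: [0.5, 0.5, 0.7]
finger_gap: 0.0264
```

```bash
python3 d.py .581 .060 .237 -6.9; python3 -c "
from h import *
import cv2
a=vision.grab_frame('scene')[:,:,::-1][190:310,250:380];b=vision.grab_frame('top')[:,:,::-1][185:265,240:360]
a=cv2.resize(a,(390*1,360),interpolation=cv2.INTER_CUBIC);b=cv2.resize(b,None,fx=3.4,fy=4.5)
a=cv2.resize(a,(390,360));cv2.imwrite('pics/s4.png',np.hstack([a,b]))"
```

```text
clk 7.75 pos [0.5812 0.0612 0.2718] gap 0.0264 F [0.5 0.5 0.7] q [0.05 0.06 1.49 0.   1.59 0.16]
shift cm [0.01 0.12 3.48] turn deg [-0.02  0.15  0.21]
```

View pics/s4.png

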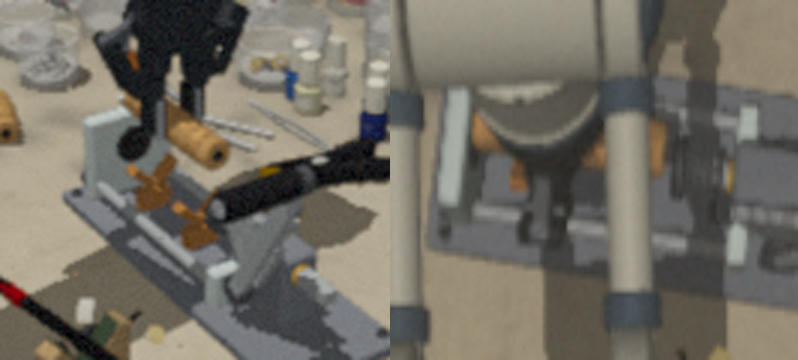

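```bash
python3 - <<'E'
from h import *
p=[.581,.060]; a=np.array([.1197,.9928]); c=np.array([.5812,.0612])
z=.2718-.1795+.014; print("z",z)
E=np.array([np.r_[c+s*.06*a,z] for s in(1,-1)])
print("pred scene",w2px("scene",E),"pred top",w2px("top",E))
print("obs end top",px2w("top",[[320.9,218.3]],z),"obs end scene",px2w("scene",[[322,241.7]],z),"pred",E[1])
# pad face / headstock face predicted in top at axis height
F=np.array([[*(np.array(p)+s*.064*a),.088] for s in(1,-1)])
print("faces top pred",w2px("top",F))
E
```

```text
z 0.10629999999999999
pred scene [[293.802099   221.81939571]
 [321.05122224 241.71581197]] pred top [[263.39867281 211.37552677]
 [319.13543756 217.97209756]]
obs end top [[ 0.57330561 -0.00213675  0.1063    ]] obs end scene [[5.75754857e-01 2.66733304e-04 1.06300000e-01]] pred [0.574018 0.001632 0.1063  ]
faces top pred [[263.21254369 212.76601302]
 [321.74003807 219.69404343]]
```

Call:
move_arm(rows=[0,-0.1,0.8,0,0.1,0.2,0,0,0.8,0,0,0,0,0,0.7,0,0,0,0,0,0.4,0,0,0,0,0,0,0,0,0])

```text
clock: 8.48
position: [0.5812, 0.0623, 0.2433]
ee_rot: [[0.993, -0.12, -0.0], [-0.12, -0.993, 0.0], [-0.0, -0.0, -1.0]]
wrist_force: [0.3, -0.1, 0.1]
finger_gap: 0.0265
```

```bash
python3 d.py .5815 .0625 .2235 -6.9
```

```text
clk 8.47 pos [0.5812 0.0623 0.2433] gap 0.0265 F [ 0.3 -0.1  0.1] q [0.05 0.08 1.53 0.   1.53 0.17]
shift cm [ 0.03 -0.03  1.98] turn deg [-0.02  0.01 -0.  ]
```

No contact, so the ends are clearing the headstock and pad. Going down further.

Call:
move_arm(rows=[0,0,0.6,0,0,0,0,0,0.5,0,0,0,0,0,0.4,0,0,0,0,0,0,0,0,0])

```text
clock: 8.98
position: [0.5813, 0.0623, 0.2274]
ee_rot: [[0.993, -0.12, 0.0], [-0.12, -0.993, 0.0], [0.0, -0.0, -1.0]]
wrist_force: [0.3, 0.3, -1.2]
finger_gap: 0.0264
```

```bash
python3 d.py .5815 .0625 .2235 -6.9; python3 -c "
from h import *
a=vision.grab_frame('scene')[:,:,::-1][200:300,260:360];b=vision.grab_frame('top')[:,:,::-1][195:255,250:350]
a=cv2.resize(a,(390,390),interpolation=cv2.INTER_CUBIC);b=cv2.resize(b,(400,240),interpolation=cv2.INTER_CUBIC);b=cv2.copyMakeBorder(b,0,150,0,0,cv2.BORDER_CONSTANT)
cv2.imwrite('pics/s5.png',np.hstack([a,b]))"
```

```text
clk 8.97 pos [0.5813 0.0623 0.2274] gap 0.0264 F [ 0.3  0.3 -1.2] q [0.05 0.09 1.55 0.   1.5  0.17]
shift cm [ 0.02 -0.03  0.39] turn deg [-0.03 -0.02 -0.  ]
```

View pics/s5.png

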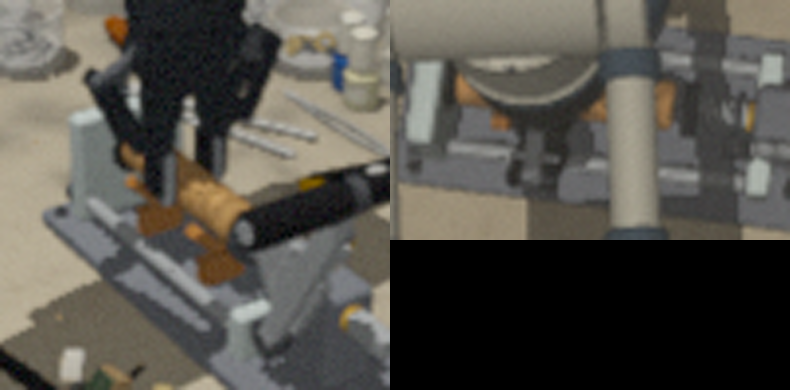

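Call:
move_arm(rows=[0,0,0.3,0,0,0,0,0,0.1,0,0,0,0,0,0,0,0,0])

```text
clock: 9.45
position: [0.5816, 0.0623, 0.2242]
ee_rot: [[0.993, -0.12, 0.002], [-0.12, -0.993, 0.001], [0.002, -0.001, -1.0]]
wrist_force: [-0.1, 0.2, -0.1]
finger_gap: 0.0267
```

```bash
python3 d.py .5815 .0625 .2235 -6.9
```

```text
clk 9.45 pos [0.5816 0.0623 0.2242] gap 0.0267 F [-0.1  0.2 -0.1] q [0.05 0.09 1.55 0.   1.5  0.17]
shift cm [-0.01 -0.02  0.07] turn deg [-0.05 -0.11 -0.01]
```

Call:
move_arm(rows=[0,0,0.15,0,0,0,0,0,0.1,0,0,0,0,0,0,0,0,0])

```text
clock: 9.82
position: [0.5815, 0.0623, 0.2239]
ee_rot: [[0.993, -0.12, 0.003], [-0.12, -0.993, 0.0], [0.003, -0.001, -1.0]]
wrist_force: [-0.1, -0.3, -0.4]
finger_gap: 0.0265
```

Call:
move_arm(rows=[0,0,0.3,0,0,0,0,0,0,0,0,0])

```text
clock: 10.07
position: [0.5815, 0.0623, 0.2242]
ee_rot: [[0.993, -0.12, 0.005], [-0.12, -0.993, 0.001], [0.005, -0.001, -1.0]]
wrist_force: [0.6, 0.4, 0.6]
finger_gap: 0.0269
```

Call:
move_arm(rows=[0,0,0,0,0,0,0,0,0,0,0,0,0,0,0,0,0,0,0,0,0,0,0,0,0,0,0,0,0,0,0,0,0,0,0,0], hand=0)

```text
clock: 10.82
position: [0.5816, 0.0623, 0.2226]
ee_rot: [[0.993, -0.12, 0.004], [-0.12, -0.993, 0.001], [0.004, -0.001, -1.0]]
wrist_force: [-0.6, 0.6, 0.9]
finger_gap: 0.0854
```

Call:
move_arm(rows=[0,0,-1,0,0,0,0,0,-2,0,0,0,0,0,-3,0,0,0,0,0,-4,0,0,0,0,0,-4,0,0,0,0,0,-4,0,0,0,0,0,-1,0,0,0,0,0,0,0,0,0])

```text
clock: 11.82
position: [0.5791, 0.0621, 0.4287]
ee_rot: [[0.993, -0.12, 0.013], [-0.12, -0.993, 0.001], [0.013, -0.003, -1.0]]
wrist_force: [-0.3, -0.6, -1.3]
finger_gap: 0.0854
```

```bash
python3 d.py .486 -.141 .41 -96.9;  python3 d.py .486 -.141 .41 83.1
```

```text
clk 11.82 pos [0.5791 0.0621 0.4287] gap 0.0854 F [-0.3 -0.6 -1.3] q [0.05 0.04 1.24 0.   1.85 0.17]
shift cm [-6.83 21.29  1.73] turn deg [-0.69 -0.46 90.  ]
clk 11.82 pos [0.5791 0.0621 0.4287] gap 0.0854 F [-0.3 -0.6 -1.3] q [0.05 0.04 1.24 0.   1.85 0.17]
shift cm [-6.83 21.29  1.73] turn deg [  0.46  -0.69 -90.  ]
```

Call:
move_arm(rows=[0,0,0,0,0,10,0,0,0,0,0,10,0,0,0,0,0,10,0,0,0,0,0,10,0,0,0,0,0,10,0,0,0,0,0,10,0,0,0,0,0,10,0,0,0,0,0,10,0,0,0,0,0,10,0,0,0,0,0,0])

```text
clock: 13.08
position: [0.579, 0.0622, 0.4092]
ee_rot: [[-0.169, -0.985, -0.017], [-0.986, 0.169, -0.0], [0.003, 0.016, -1.0]]
wrist_force: [-0.4, -0.3, -0.1]
finger_gap: 0.0851
```

```bash
python3 d.py .486 -.141 .40 -96.9
```

```text
clk 13.07 pos [0.579  0.0622 0.4092] gap 0.0851 F [-0.4 -0.3 -0.1] q [0.05 0.05 1.26 0.   1.84 1.79]
shift cm [21.59  5.71  1.08] turn deg [ 0.94 -0.16 -2.85]
```

Call:
move_arm(rows=[3.5,1,0,0.4,0,-1,3.5,1,0,0.4,0,-1,3.5,1,0,0,0,-0.5,3.5,1,0,0,0,0,3.5,1,0,0,0,0,3.3,1,0,0,0,0,1,0,0,0,0,0,0,0,0,0,0,0])

```text
clock: 14.08
position: [0.4895, -0.1515, 0.4013]
ee_rot: [[-0.092, -0.996, -0.015], [-0.996, 0.092, 0.0], [0.001, 0.015, -1.0]]
wrist_force: [0.0, -0.4, 0.1]
finger_gap: 0.0853
```

```bash
python3 d.py .486 -.141 .40 -96.9; python3 -c "
from h import *
a=vision.grab_frame('scene')[:,:,::-1][170:320,260:400];b=vision.grab_frame('top')[:,:,::-1][185:275,245:415]
a=cv2.resize(a,(420,450),interpolation=cv2.INTER_CUBIC);b=cv2.resize(b,(380,201),interpolation=cv2.INTER_CUBIC);b=cv2.copyMakeBorder(b,0,249,0,0,cv2.BORDER_CONSTANT)
cv2.imwrite('pics/s6.png',np.hstack([a,b]))"
```

```text
clk 14.07 pos [ 0.4895 -0.1515  0.4013] gap 0.0853 F [ 0.  -0.4  0.1] q [-0.36 -0.14  1.46 -0.01  1.83  1.3 ]
shift cm [-1.01  0.44  0.14] turn deg [ 0.87 -0.08  1.64]
```

View pics/s6.png

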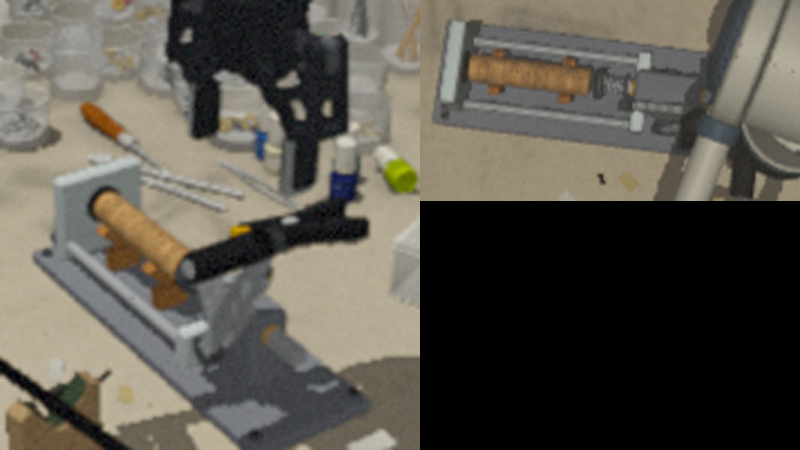

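Picture shows the grip resting in both saddles between headstock and pad, with the handle at (190–270, 235–268) in the left crop. Next I'll go down over the handle.

Call:
move_arm(rows=[-0.5,0.2,0,0.5,0,0.8,-0.5,0.2,0,0.3,0,0.8,0,0,1,0,0,0,0,0,1,0,0,0,0,0,0,0,0,0])

```text
clock: 14.8
position: [0.4873, -0.1369, 0.3795]
ee_rot: [[-0.115, -0.993, -0.001], [-0.993, 0.115, -0.0], [0.001, 0.001, -1.0]]
wrist_force: [0.1, -0.4, 0.1]
finger_gap: 0.0853
```

```bash
python3 d.py .486 -.141 .322 -96.9
```

```text
clk 14.8 pos [ 0.4873 -0.1369  0.3795] gap 0.0853 F [ 0.1 -0.4  0.1] q [-0.34 -0.17  1.53 -0.    1.78  1.35]
shift cm [0.42 0.08 5.75] turn deg [ 0.05 -0.03  0.28]
```

Call:
move_arm(rows=[0.4,0.1,1.5,0,0,0.3,0,0,1.5,0,0,0,0,0,1.4,0,0,0,0,0,1,0,0,0,0,0,0,0,0,0])

```text
clock: 15.42
position: [0.4854, -0.1415, 0.3202]
ee_rot: [[-0.122, -0.993, -0.003], [-0.993, 0.122, 0.0], [0.0, 0.003, -1.0]]
wrist_force: [-0.6, 0.0, 0.2]
finger_gap: 0.085
```

```bash
python3 d.py .486 -.141 .322 -96.9; python3 -c "
from h import *
save('scene','s7',(270,170,400,310),4.2)"
```

```text
clk 15.43 pos [ 0.4854 -0.1415  0.3202] gap 0.085 F [-0.6  0.   0.2] q [-0.35 -0.16  1.63 -0.    1.68  1.34]
shift cm [-0.06 -0.06 -0.18] turn deg [ 0.18 -0.   -0.08]
```

View pics/s7.png

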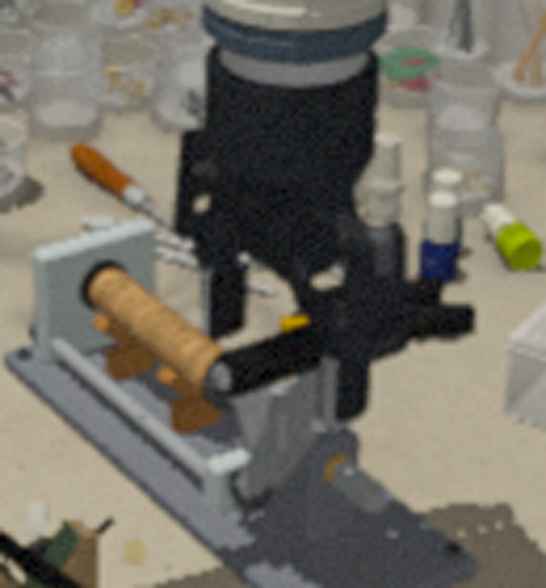

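```bash
python3 - <<'E'
from fit2 import *
q=[p[0],p[1],p[2]]
H=np.array([[-104,-161.9,172],[-73,-161.9,172],[-42,-161.9,172]])/1e3
print((w2px("scene",T(q,H))-[269.6,169.6])*4.2)
o=status.observe();t=o["position"]+o["ee_rot"][:,2]*.155
tips=[o["position"]+o["ee_rot"]@[s*.0425,0,.160] for s in(1,-1)]
print(t,(w2px("scene",[t]+tips)-[269.6,169.6])*4.2)
E
```

```text
[[225.40139661 377.39289111]
 [279.85283961 357.70498198]
 [332.46921634 338.67009171]]
[ 0.48513025 -0.1415162   0.16585418] [[279.36315343 369.97588386]
 [334.63456127 420.89029639]
 [226.90642338 339.96120255]]
```

Call:
move_arm(rows=[0,0,-0.6,0,0,0,0,0,0,0,0,0])

```text
clock: 15.72
position: [0.4857, -0.1415, 0.3287]
ee_rot: [[-0.121, -0.993, -0.0], [-0.993, 0.121, -0.001], [0.001, -0.0, -1.0]]
wrist_force: [0.0, 0.1, 0.6]
finger_gap: 0.0857
```

Call:
move_arm(rows=[0,0,0,0,0,0,0,0,0,0,0,0,0,0,0,0,0,0,0,0,0,0,0,0,0,0,0,0,0,0,0,0,0,0,0,0], hand=1, squeeze=40)

```text
clock: 16.48
position: [0.4858, -0.1419, 0.3299]
ee_rot: [[-0.122, -0.993, 0.002], [-0.993, 0.122, -0.003], [0.002, -0.002, -1.0]]
wrist_force: [0.9, -1.0, 0.4]
finger_gap: 0.0204
```

```bash
cat > lev.py <<'E'
from fit2 import *
o=status.observe();a=np.array([-np.sin(p[2]),np.cos(p[2])])
g=o["position"]+o["ee_rot"][:,2]*.155
print("clk",o["clock"],"g",g.round(4),"along",round((g[:2]-T(p,[[-.073,-.09,0]])[0,:2])@a*1e3,1),"z",round(g[2]*1e3-40,1),"F",o["wrist_force"].round(1),"Fpressy",round(o["wrist_force"][:2]@a,1),"gap",round(o["finger_gap"],4),"q",o["qpos"].round(2))
E
python3 lev.py
```

```text
clk 16.475 g [ 0.486  -0.1423  0.1749] along -73.3 z 134.9 F [ 0.9 -1.   0.4] Fpressy -0.9 gap 0.0204 q [-0.35 -0.17  1.61 -0.    1.69  1.34]
```

Call:
move_arm(rows=[-0.7,0,-0.35,0,0,0,-0.7,0,-0.35,0,0,0])

```text
clock: 16.73
position: [0.4873, -0.131, 0.3352]
ee_rot: [[-0.127, -0.992, -0.001], [-0.992, 0.127, -0.013], [0.013, -0.001, -1.0]]
wrist_force: [0.8, -14.9, -10.8]
finger_gap: 0.0207
```

```bash
python3 lev.py
```

```text
clk 16.725 g [ 0.4872 -0.133   0.1802] along -63.9 z 140.2 F [  0.8 -14.9 -10.8] Fpressy -14.7 gap 0.0207 q [-0.33 -0.17  1.61 -0.01  1.7   1.37]
```

Call:
move_arm(rows=[-0.9,0,-0.35,0,0,0,-0.9,0,-0.3,0,0,0])

```text
clock: 16.98
position: [0.4893, -0.1168, 0.3408]
ee_rot: [[-0.133, -0.991, -0.003], [-0.991, 0.133, -0.025], [0.025, -0.001, -1.0]]
wrist_force: [-1.3, -10.6, -2.2]
finger_gap: 0.0204
```

```bash
echo 'x=(g[:2]-T(p,[[-.073,-.09,0]])[0,:2])@a*1e3+1.4;L=np.arcsin(x/150)+.5;print("L",L.round(3),"z should be",round(150*np.cos(L-.5)+3.3,1))' >> lev.py; python3 lev.py
```

```text
clk 16.975 g [ 0.4889 -0.1206  0.1859] along -51.4 z 145.9 F [ -1.3 -10.6  -2.2] Fpressy -10.7 gap 0.0204 q [-0.29 -0.18  1.6  -0.02  1.71  1.41]
L 0.16 z should be 144.7
```

Call:
move_arm(rows=[-0.8,0,-0.2,0,0,-0.4,-0.8,0,-0.1,0,0,-0.4])

```text
clock: 17.23
position: [0.4907, -0.1045, 0.3446]
ee_rot: [[-0.125, -0.992, -0.004], [-0.991, 0.125, -0.039], [0.039, -0.001, -0.999]]
wrist_force: [-3.2, -15.1, 1.9]
finger_gap: 0.0207
```

```bash
python3 lev.py
```

```text
clk 17.225 g [ 0.4901 -0.1105  0.1897] along -41.2 z 149.7 F [ -3.2 -15.1   1.9] Fpressy -15.4 gap 0.0207 q [-0.26 -0.18  1.6  -0.04  1.71  1.43]
L 0.231 z should be 147.9
```

Call:
move_arm(rows=[-0.8,0,-0.2,0,0,-0.4,-0.8,0,-0.1,0,0,-0.4])

```text
clock: 17.48
position: [0.4921, -0.0928, 0.3473]
ee_rot: [[-0.118, -0.993, -0.005], [-0.992, 0.118, -0.053], [0.054, -0.001, -0.999]]
wrist_force: [-1.6, -12.2, 1.2]
finger_gap: 0.0205
```

```bash
python3 lev.py
```

```text
clk 17.475 g [ 0.4912 -0.101   0.1925] along -31.7 z 152.5 F [ -1.6 -12.2   1.2] Fpressy -12.3 gap 0.0205 q [-0.24 -0.18  1.6  -0.05  1.72  1.44]
L 0.297 z should be 150.2
```

Call:
move_arm(rows=[-0.7,0,0,0,-0.7,0,-0.6,0,0,0,-0.7,0])

```text
clock: 17.73
position: [0.4928, -0.0837, 0.3501]
ee_rot: [[-0.125, -0.992, -0.001], [-0.991, 0.124, -0.043], [0.043, -0.004, -0.999]]
wrist_force: [-2.9, -11.2, 2.2]
finger_gap: 0.0206
```

```bash
python3 lev.py
```

```text
clk 17.725 g [ 0.4926 -0.0904  0.1952] along -20.9 z 155.2 F [ -2.9 -11.2   2.2] Fpressy -11.5 gap 0.0206 q [-0.22 -0.19  1.6  -0.04  1.72  1.47]
L 0.369 z should be 152.0
```

Call:
move_arm(rows=[-0.7,0,0,0,-0.7,0,-0.6,0,0,0,-0.7,0])

```text
clock: 17.98
position: [0.4936, -0.0757, 0.3519]
ee_rot: [[-0.133, -0.991, 0.002], [-0.991, 0.133, -0.036], [0.035, -0.007, -0.999]]
wrist_force: [-1.5, -16.1, -0.2]
finger_gap: 0.0202
```

```bash
python3 lev.py
```

```text
clk 17.975 g [ 0.4939 -0.0813  0.197 ] along -11.8 z 157.0 F [ -1.5 -16.1  -0.2] Fpressy -16.2 gap 0.0202 q [-0.21 -0.19  1.59 -0.04  1.73  1.49]
L 0.431 z should be 152.9
```

Call:
move_arm(rows=[-0.7,0,0.2,0,-0.7,-0.4,-0.6,0,0.2,0,-0.7,-0.4])

```text
clock: 18.23
position: [0.4939, -0.0672, 0.353]
ee_rot: [[-0.126, -0.992, 0.007], [-0.992, 0.126, -0.027], [0.026, -0.011, -1.0]]
wrist_force: [-7.2, -9.3, 16.7]
finger_gap: 0.0205
```

```bash
python3 lev.py
```

```text
clk 18.225 g [ 0.4951 -0.0714  0.198 ] along -1.8 z 158.0 F [-7.2 -9.3 16.7] Fpressy -10.0 gap 0.0205 q [-0.2  -0.19  1.6  -0.03  1.73  1.5 ]
L 0.497 z should be 153.3
```

Call:
move_arm(rows=[-0.7,0,0.2,0,-0.7,-0.4])

```text
clock: 18.35
position: [0.4942, -0.0622, 0.3534]
ee_rot: [[-0.122, -0.992, 0.01], [-0.992, 0.122, -0.021], [0.02, -0.013, -1.0]]
wrist_force: [-4.2, -11.6, 10.5]
finger_gap: 0.0203
```

```bash
python3 lev.py
```

```text
clk 18.35 g [ 0.4958 -0.0655  0.1984] along 4.1 z 158.4 F [ -4.2 -11.6  10.5] Fpressy -12.0 gap 0.0203 q [-0.19 -0.19  1.6  -0.02  1.72  1.5 ]
L 0.537 z should be 153.2
```

Call:
move_arm(rows=[-0.7,0,0.4,-0.4,-0.6,-0.2,-0.6,0,0.3,0,-0.6,0])

```text
clock: 18.6
position: [0.4951, -0.0543, 0.3531]
ee_rot: [[-0.127, -0.992, 0.013], [-0.992, 0.127, -0.018], [0.016, -0.015, -1.0]]
wrist_force: [-9.3, -18.7, 10.6]
finger_gap: 0.0208
```

```bash
python3 lev.py
```

```text
clk 18.6 g [ 0.497  -0.0572  0.1981] along 12.6 z 158.1 F [ -9.3 -18.7  10.6] Fpressy -19.6 gap 0.0208 q [-0.17 -0.2   1.6  -0.02  1.72  1.52]
L 0.593 z should be 152.6
```

Call:
move_arm(rows=[-0.7,0,0.4,-0.4,-0.5,0])

```text
clock: 18.73
position: [0.4958, -0.0497, 0.3528]
ee_rot: [[-0.131, -0.991, 0.012], [-0.991, 0.13, -0.016], [0.015, -0.014, -1.0]]
wrist_force: [-2.5, -9.9, 12.9]
finger_gap: 0.0205
```

```bash
python3 lev.py
```

```text
clk 18.725 g [ 0.4976 -0.0522  0.1978] along 17.5 z 157.8 F [-2.5 -9.9 12.9] Fpressy -10.2 gap 0.0205 q [-0.16 -0.19  1.6  -0.01  1.72  1.54]
L 0.626 z should be 152.1
```

Call:
move_arm(rows=[-0.7,0,0.4,-0.3,-0.5,0])

```text
clock: 18.85
position: [0.4965, -0.0448, 0.3525]
ee_rot: [[-0.134, -0.991, 0.012], [-0.991, 0.134, -0.014], [0.013, -0.014, -1.0]]
wrist_force: [-4.2, -9.9, 9.3]
finger_gap: 0.0205
```

```bash
python3 lev.py
```

```text
clk 18.85 g [ 0.4983 -0.047   0.1975] along 22.8 z 157.5 F [-4.2 -9.9  9.3] Fpressy -10.3 gap 0.0205 q [-0.15 -0.19  1.6  -0.01  1.72  1.55]
L 0.662 z should be 151.3
```

Call:
move_arm(rows=[-0.7,0,0.3,-0.3,-0.4,-0.3])

```text
clock: 18.98
position: [0.4972, -0.0396, 0.3519]
ee_rot: [[-0.131, -0.991, 0.011], [-0.991, 0.131, -0.013], [0.012, -0.013, -1.0]]
wrist_force: [-2.4, -10.3, 12.1]
finger_gap: 0.0207
```

```bash
python3 lev.py
```

```text
clk 18.975 g [ 0.4989 -0.0417  0.197 ] along 28.2 z 157.0 F [ -2.4 -10.3  12.1] Fpressy -10.5 gap 0.0207 q [-0.14 -0.19  1.6  -0.01  1.72  1.56]
L 0.698 z should be 150.4
```

```bash
python3 -c "
from h import *
save('scene','s8',(270,170,400,310),4.2)"; python3 lev.py; python3 -c "
from h import *
for i in range(8): vision.grab_frame('top')
im=vision.grab_frame('top');cv2.imwrite('pics/t8.png',cv2.resize(im[185:275,245:415,::-1],None,fx=4.5,fy=4.5,interpolation=cv2.INTER_CUBIC))"; python3 lev.py
```

```text
clk 19.025 g [ 0.4991 -0.0408  0.1969] along 29.0 z 156.9 F [-1.8 -7.1  9. ] Fpressy -7.2 gap 0.0202 q [-0.14 -0.19  1.6  -0.01  1.72  1.56]
L 0.704 z should be 150.2
clk 19.475 g [ 0.4991 -0.0409  0.1969] along 29.0 z 156.9 F [-3.4 -7.4  8.3] Fpressy -7.7 gap 0.0207 q [-0.14 -0.19  1.6  -0.01  1.72  1.56]
L 0.704 z should be 150.2
```

View pics/s8.png

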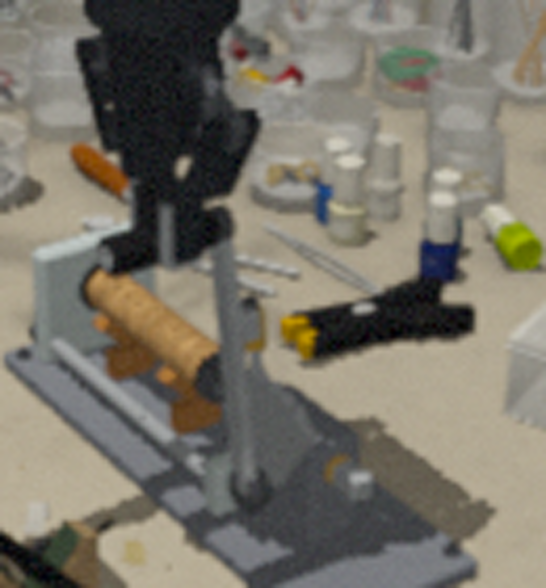

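View pics/t8.png

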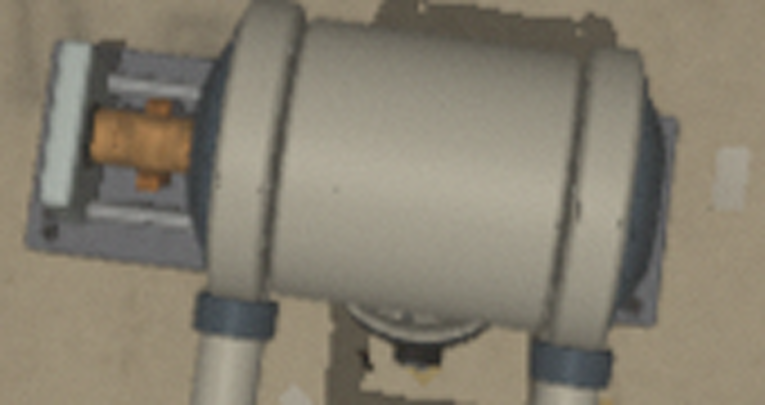

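```bash
python3 - <<'E'
from fit2 import *
for L in(.5,.6,.7,.8):
    s=L-.5;y=-.09+.15*np.sin(s);z=.04+.15*np.cos(s)
    print(L,((w2px("scene",T(p,[[-.104,y,z],[-.042,y,z]]))-[269.6,169.6])*4.2).round(0).tolist())
E
```

```text
0.5 [[139.0, 279.0], [244.0, 245.0]]
0.6 [[122.0, 268.0], [226.0, 235.0]]
0.7 [[105.0, 260.0], [209.0, 227.0]]
0.8 [[90.0, 255.0], [193.0, 223.0]]
```

The observed handle end at (108,258) matches L ≈ 0.70, which agrees with the kinematics. It held steady for 0.45 s, so I'm handing it in.

```bash
python3 -c "
from rig import job_done
print(job_done())"; python3 lev.py
```

```text
the job is handed in; nothing more can be done
None
the job is handed in; nothing more can be done
```

The job is handed in. The long cork grip lies in the V saddles between the headstock and the pad, and I let go of it there. I then pinched the lever's handle and swung it past four tooth crests, and the arm is still holding it there.

**Lever angle:** at the last check the arm's position gave about 0.70 rad, between the fourth crest (0.64) and the fifth (0.81). The scene picture also gave about 0.69–0.70. The angle stayed at 0.704 for the last 0.45 s at about 7.5 N push.

**Clicks:** I counted them mainly by angle. The fourth also showed as a drop in push from about 20 N to 10 N. I felt that drop at about 0.62 rad, just short of the nominal crest, so the angle may read about 0.02 rad low.

**Grip and pad:** the last pictures show the grip seated against the headstock with the pad pressing on its other end. I did not measure the pad's force.

**Disagreements and loose ends:**
- The handle sat about 7 mm nearer the fingertips than the middle of the pads, with about 8 N of upward force on the tool. The hold was steady all the same.
- The base plate's outline was about 15 mm off from where I expected it. The saddles, headstock and handle agreed with each other to about 1 pixel, so I went by those.
- I did not touch the short grip, the bottles or the pot, but I took no last picture to confirm they had not moved.

The job took about 19.5 s of the 72 s allowed.

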